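# Lay out a stripped yo-yo for reassembly

## Robot

A 6-joint arm with a two-finger parallel gripper is mounted at the origin on the work surface. World frame = base frame: x ahead of the robot, y to its left, z up, the work surface at z = 0. Lengths are in m, angles in rad, forces in N, time in s.
With the tool pointing down it reaches from about 0.4 to 0.825 m from the base axis. Payload 7 kg.
Tool frame: the origin (TCP) lies at the centre of the arm's flange, where the gripper is bolted on; the fingertips stand 178 mm ahead of it and the grasp point (between the pads) lies arm.tcp_to_grasp ahead of it (arm.tcp_to_grasp is the distance from the TCP to the grasp point, in m); z points along the fingers, y is the direction in which the jaws open and shut (so a half turn about z gives the same grasp; the last joint's range is limited). The gripper opens to 88 mm and grips with 3 to 60 N. Pads are 19 mm wide; open, the fingers measure 130 mm over their backs; the gripper's body (78 mm by 193 mm) begins 47 mm behind the grasp point.
Start: joints at [-0.945, 0.359, 0.012, 0, -1.224, -0.288], TCP at [0.224, -0.637, 0.405] pointing down, gripper open.
Joint ranges: [-3.07, 3.07], [-1.43, 2.12], [-1.02, 1.25], [-3.03, 1.67], [-3.05, -0], [-3.03, 3.03]. Speed limits (rad/s): [2.39, 2.39, 3.01, 3.14, 3.14, 3.14].

## Interface

Orientations are given as [roll, pitch, yaw] about the fixed x, y, z axes, in that order (R = Rz(yaw) Ry(pitch) Rx(roll)).
In Python, from station import arm gives the robot as it stands.
- The arm moves only by the tool move_arm, never from a script. Its argument "deltas" is a list of rows, each a list of 6 numbers: the shift along the world's x, y, z in mm, then the turn, a rotation vector about the world's x, y, z in degrees. In form: [[tx, ty, tz, ax, ay, az], ...]. A call has exactly 5 rows; each row shifts and turns the commanded pose from where the row before left it; what a row does not reach is not made up. A row lasts 1/12 s, in which the tool goes at most 41.7 mm and 7.16 degrees, less where a joint would pass 70% of its speed; a pose out of reach is approached as far as the arm can. A call with a gripper value outside its range is refused whole. "claw" is the closure in counts, from 0 (fully open) to 255 (shut), set as the call begins (left out, the last holds). The fingers move at their own pace and stop on an object; "squeeze" is the grip in N (left out, the last holds). Time passes only in rows, so rows that do not move let the fingers close, or fill a call up. It gives the time, the measured TCP pose, the force and the opening at its end, in the units of the state.
- arm.get_state(): the state, without advancing time (a new reading comes with each control period).
- arm.grab_frame(name): name is "scene" or "top" or "wrist"; returns the picture (384x512x3 uint8, red, green, blue); there is no depth.
- arm.calibration(name): a dict with "intrinsics" (3x3 intrinsics, pixels), "T" (4x4, takes a point from camera to world coordinates); the wrist camera has in their place "mount" (4x4, takes a point from camera to tool coordinates, whose origin is the TCP and whose axes are the flange's). Camera axes: x right, y up, looking along -z (the intrinsics and any distortion apply to the point x, -y, -z); pixel columns grow to the right and rows downward; lengths in m; the calibration is good to about 2 mm. A picture is of the moment at which its call begins: read the wrist's pose just before it. calibration takes no time and is no camera call.
- arm.job_done(): hands the job in, once; it reports no verdict.
Trained networks look in the newest picture that a camera, given by its name, has taken for a name from the list of things; names that differ only in an ending like _2 or _b are one class to them, and where a whole thing is asked for, a point or a joint stands for the part that bears it (a point fixed in the world has none). Each returns a list of dicts, best first, with "score" (0 to 1); they miss things now and then, are a little off and sometimes report something else, mostly with a low value. They report only what shows in the picture. A call takes as long as a camera call. They do not tell look-alikes from the thing itself.
- arm.spot_in(thing, camera): "xy" ([column, row] in pixels, amid what is visible of it).
- arm.masks_of(thing, camera): "pixels" (384x512 bool, what is visible of it) and "xy" ([column, row] in pixels, amid what is visible of it).
- arm.spot_point(thing, camera): "xy" ([column, row] in pixels: a listed point, or the origin of a listed thing).
The state is a dict: "t": time; "q": joint angles; "qd": joint speeds; "joint_efforts": joint torques, N m; "eef_pos": TCP position; "ee_rot": TCP orientation; "force": force on the tool from outside, world axes, zero at the start; "moment": the same for the moment, N m; "width": finger opening in m.
Only numpy, scipy, OpenCV 4.12 (cv2) and the standard library are available. Lean on these libraries where they do the work, as an engineer would, in place of code of your own. Each camera call takes 0.05 s, during which the arm holds its last target. There are 200 camera calls.

## Task

The parts of the stripped lime yo-yo lie mixed up in the enamel tray; lay them out on the rubber mat ready for reassembly. Put the bearing flat on the crossing of the mat's two centre lines, the half with the axle stud to the left of it and the plain half to the right of it (as seen from the robot), all three in one row on the line that runs across the mat's width; set the axle tin straight behind the bearing and the shield pick straight in front of it, on the robot's side, lying parallel to the row. Leave about two fingers' width (35 mm) of clear mat between the bearing and each of its neighbours, keep the halves and the tin the right way up as they are now, and leave the oil bottle and the complete yo-yo where they are.

Things in the scene. Friction and masses are not known exactly. Their poses are not given: they have to be found in the camera images.
- stud_half: The lime plastic yo-yo half with the axle: round, 58 mm diameter, lying rim down, inner face up. Its side is straight to 14 mm above the underside, then slopes in to the inner face at 19.5 mm. A bright steel seat (8 mm) and threaded stud (5 mm) rise from its middle to 34 mm. 40 g. Starts on the tray floor. Origin: centre of the underside, z up.
- plain_half: The other half of the lime yo-yo, same 58 mm diameter and outline (straight side to 14 mm, inner face 19.5 mm up), lying rim down, with an empty dark bearing pocket and a hole in its middle: no stud. 36 g. Starts on the tray floor. Origin: centre of the underside, z up.
- bearing: Cobalt blue ceramic ball bearing with steel shields, 22 mm outer diameter, 7 mm thick, 8 mm bore, lying flat, 12 g. Starts on the tray floor. Origin: centre of the underside.
- axle_tin: Round silvery metal tin of spare axles with a window in its lid, 51 mm in diameter, 28 mm high, closed, 90 g. Starts on the tray floor. Origin: centre of the underside, z up.
- pick: Stainless double-ended shield pick: straight knurled handle 70 mm long, 10 mm thick, a thin hooked tip at each end, 120 mm over all, lying down, 30 g; does not roll. Starts on the tray floor, at the robot's side of the tray. Origin: underside of the handle at mid length (its balance point); x runs along the handle, both ends alike.
- mat: Dark grey rubber mat fixed to the table left or right of the tray, 220 mm deep (its x, away from the robot), 270 mm wide (its y, to the robot's left), 3 mm thick, turned up to 0.25 rad. Pale printed lines: a border, a centre line along its width (y) and one along its depth (x), crossing at its middle. Origin: centre of the underside; top at z = 3 mm.
- tray: White enamelled steel tray with a chipped dark blue rim, fixed to the table, 420 mm deep (its x) by 360 mm wide (its y). Floor 3 mm thick, rim 23 mm above the table, walls 3 mm. Origin: centre of the underside. The loose parts lie in it.
- tester: Benchtop spin tester standing in the far part of the tray, fixed: grey case 100 mm deep (x) by 170 mm wide (y), top at 56 mm, spindle on it up to 77 mm; speed knob on its front, towards the robot, standing out to 67 mm from the case's middle. Not to be used. Origin: centre of the underside, on the tray floor.
- oil_bottle: Small white dropper bottle of bearing oil, 24 mm in diameter, 55 mm high, standing loose in the tray among the parts; a bystander. Origin: centre of the underside.
- complete_yoyo: Assembled aluminium yo-yo of another player, 56 mm in diameter, 42 mm high, lying on its side face on the table just beyond the mat; a bystander. Origin: centre of the underside.
Mind the look-alikes: they are no part of the job. Of the things shaped like the pick, the stainless one is meant.

How it is judged:
By the outcome, as a careful person would: the job done as asked, in the order asked, and still so for the second after the job is handed in, with the robot touching nothing.
It also fails if it takes over 128 s, if anything falls off the work surface, if the arm or the gripper's body presses on something with over 40 N, if the wrist force passes 120 N, or if a joint passes its speed limit or range.

## Working session

There is one attempt and no reset: what is moved stays moved. The work goes in short steps, Python scripts to look and compute and a tool call to move; the robot and the scene stay as the last step left them, time stands still between calls to the robot, and variables do not carry over. Pictures are saved under pics/ and viewed, about 12 in all and at most 16, crops included, and the job is handed in when it is done.

Besides the shell and the picture viewer there is one more tool, called after ">>>" as name(argument=value, ...) on one line, values as JSON. move_arm: Moves the arm, as the interface text tells. Its arguments: {"type":"object","properties":{"deltas":{"type":"array","items":{"type":"array","items":{"type":"number"}}},"claw":{"type":"number"},"squeeze":{"type":"number"}},"required":["deltas"]}

```bash
mkdir -p pics; ls; cat > h.py <<'E'
import numpy as np, cv2
from station import arm
from scipy.spatial.transform import Rotation as R
def snap(cam):
    s=arm.get_state(); im=arm.grab_frame(cam); c=arm.calibration(cam)
    if 'T' in c: T=np.array(c['T'])
    else:
        W=np.eye(4); W[:3,:3]=R.from_euler('xyz',s['ee_rot']).as_matrix(); W[:3,3]=s['eef_pos']; T=W@np.array(c['mount'])
    return im,np.array(c['intrinsics']),T,c
def ray(px,K,T):
    d=np.linalg.inv(K)@[px[0],px[1],1]; d=np.array([d[0],-d[1],-d[2]]); d=T[:3,:3]@d
    return T[:3,3],d/np.linalg.norm(d)
def onz(px,K,T,z):
    o,d=ray(px,K,T); return o+d*(z-o[2])/d[2]
def proj(P,K,T):
    p=T[:3,:3].T@(np.array(P)-T[:3,3]); u=K@[p[0],-p[1],-p[2]]; return u[:2]/u[2]
def tri(rs):
    A=sum(np.eye(3)-np.outer(d,d) for o,d in rs); b=sum((np.eye(3)-np.outer(d,d))@o for o,d in rs)
    X=np.linalg.solve(A,b); return X, [np.linalg.norm((np.eye(3)-np.outer(d,d))@(X-o))for o,d in rs]
def save(n,im): cv2.imwrite('pics/'+n+'.png',im[...,::-1])
E
python3 - <<'E'
from h import *
s=arm.get_state(); print({k:np.round(v,3) for k,v in s.items()}, arm.tcp_to_grasp)
V={}
for c in ['top','scene']:
    im,K,T,cc=snap(c); V[c]=(K,T); save(c+'0',im)
    print(c,cc.keys(),np.round(K,1).tolist(),np.round(T,3).tolist(),[cc[k] for k in cc if k not in('T','intrinsics')])
L={}
for n in ['stud_half','plain_half','bearing','axle_tin','pick','mat','tray','tester','oil_bottle','complete_yoyo']:
    for c in V:
        for r in arm.spot_point(n,c)[:4]:
            print(n,c,round(float(r['score']),2),np.round(r['xy'],0),np.round(onz(r['xy'],*V[c],0.003),3))
print(arm.calibration('wrist'))
E
```

```text
pics
{'t': np.float64(0.0), 'q': array([-0.945,  0.359,  0.011, -0.   , -1.224, -0.288]), 'qd': array([ 0.002,  0.001, -0.002, -0.001,  0.001, -0.001]), 'joint_efforts': array([ 3.0000e-03, -5.8273e+01,  2.9305e+01,  6.9970e+00,  7.0000e-03,
       -0.0000e+00]), 'eef_pos': array([ 0.224, -0.637,  0.404]), 'ee_rot': array([ 3.14 , -0.   , -2.804]), 'force': array([ 0.637,  0.098, -0.649]), 'moment': array([-0.026,  0.031,  0.024]), 'width': np.float64(0.088)} 0.1593
top dict_keys(['intrinsics', 'T']) [[402.8, 0.0, 259.5], [0.0, 402.8, 193.8], [0.0, 0.0, 1.0]] [[-0.012, 0.997, -0.076, 0.41], [-1.0, -0.01, 0.018, 0.043], [0.017, 0.076, 0.997, 1.213], [0.0, 0.0, 0.0, 1.0]] []
scene dict_keys(['intrinsics', 'T']) [[441.9, 0.0, 253.8], [0.0, 441.9, 197.8], [0.0, 0.0, 1.0]] [[-0.541, -0.493, 0.682, 1.314], [0.841, -0.337, 0.424, 0.54], [0.021, 0.802, 0.596, 0.745], [0.0, 0.0, 0.0, 1.0]] []
stud_half top 0.85 [191. 186.] [0.526 0.227 0.003]
stud_half scene 0.68 [310. 238.] [0.531 0.223 0.003]
plain_half top 0.8 [225. 158.] [0.61  0.125 0.003]
plain_half scene 0.88 [263. 242.] [0.608 0.131 0
[... 879 characters left out ...]
3]
complete_yoyo top 0.75 [339. 104.] [ 0.776 -0.228  0.003]
complete_yoyo scene 0.9 [107. 222.] [ 0.771 -0.242  0.003]
complete_yoyo scene 0.23 [171. 192.] [ 0.577 -0.195  0.003]
{'intrinsics': array([[282.12634839,   0.        , 258.39775695],
       [  0.        , 282.12634839, 191.08398095],
       [  0.        ,   0.        ,   1.        ]]), 'mount': array([[-2.61437806e-04,  9.64339401e-01,  2.64668570e-01,
         7.07066275e-02],
       [ 9.99999733e-01,  7.13416269e-05,  7.27854442e-04,
        -1.36565291e-04],
       [ 6.83016830e-04,  2.64668689e-01, -9.64339162e-01,
         2.00250259e-02],
       [ 0.00000000e+00,  0.00000000e+00,  0.00000000e+00,
         1.00000000e+00]])}
```

```bash
python3 - <<'E'
import cv2
t=cv2.imread('pics/top0.png')[60:260,120:440]
s=cv2.imread('pics/scene0.png')[140:340,60:460]
cv2.imwrite('pics/a.png',cv2.resize(t,None,fx=2.5,fy=2.5,interpolation=2))
cv2.imwrite('pics/b.png',cv2.resize(s,None,fx=2,fy=2,interpolation=2))
E
```

```text
(no output)
```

View pics/a.png

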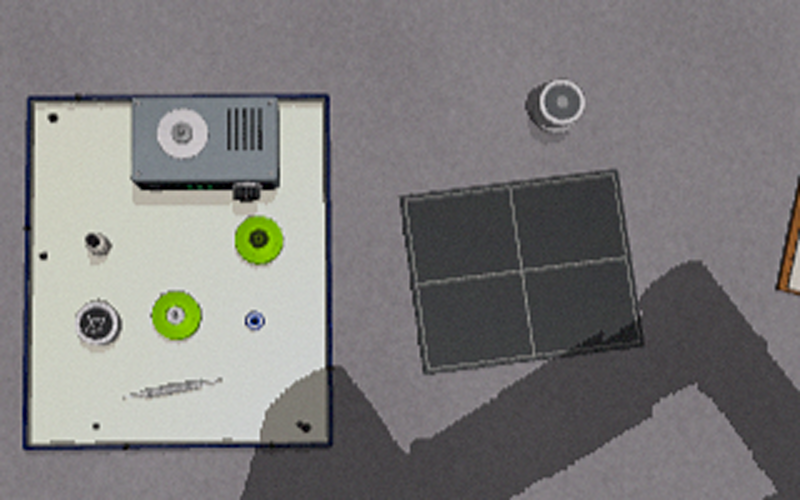

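View pics/b.png

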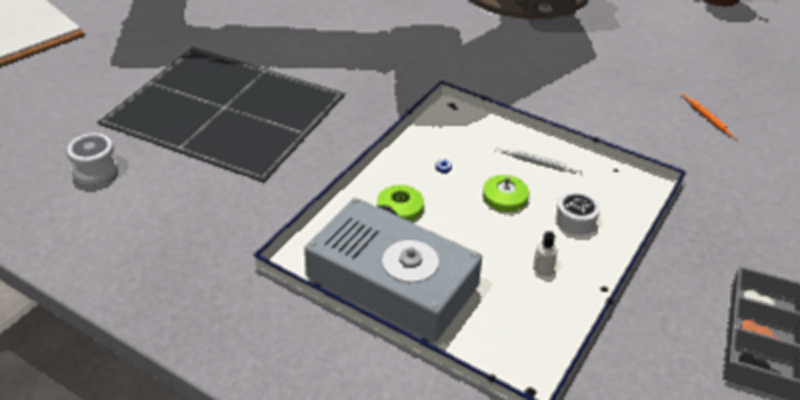

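The tray holds the tin (top view 161,189), the stud half (191,186), the plain half (223,156), the bearing (221,188) and the stainless pick (188,216). Possible mix-ups:
- **Orange pick:** scene (414,198), outside the tray, so not the one I want.
- **Aluminium yo-yo:** top (343,101), a bystander.
- **Compartment box:** scene, bottom right, not part of the job.
- **Oil bottle:** top (159,157), a bystander.

I'll look at the mat from close up first.

>>> move_arm(deltas=[[18,29,-7,0,0,5.2],[18,29,-7,0,0,5.2],[18,29,-7,0,0,5.2],[18,29,-7,0,0,5.2],[18,29,-7,0,0,5.2]])

```text
t: 1.52
eef_pos: [0.3141, -0.4905, 0.3695]
ee_rot: [-3.141, 0.0, -2.346]
force: [0.6, -0.9, -0.1]
width: 0.0876
```

>>> move_arm(deltas=[[18,29,-7,0,0,5.2],[18,29,-7,0,0,5.2],[18,29,-7,0,0,5.2],[18,29,-7,0,0,5.2],[18,29,-7,0,0,5.2]])

```text
t: 1.93
eef_pos: [0.4043, -0.3453, 0.3347]
ee_rot: [-3.141, -0.0, -1.892]
force: [0.9, -0.6, 0.2]
width: 0.0875
```

>>> move_arm(deltas=[[20,34,-7,0,0,5.2],[20,34,-7,0,0,5.2],[20,34,-7,0,0,5.2],[20,34,-7,0,0,5.2],[0,0,0,0,0,5.2]])

```text
t: 2.35
eef_pos: [0.4863, -0.2064, 0.3059]
ee_rot: [-3.141, 0.0, -1.434]
force: [-0.8, -0.5, 0.6]
width: 0.0877
```

```bash
python3 - <<'E'
from h import *
s=arm.get_state(); print(s['t'],s['eef_pos'],s['ee_rot'],s['q'])
im,K,T,_=snap('wrist'); save('w_mat',im)
for r in arm.spot_point('mat','wrist')[:2]: print(r['score'],r['xy'],onz(r['xy'],K,T,.003))
np.savez('mat.npz',im=im,K=K,T=T)
E
```

```text
2.35 [ 0.48632144 -0.20641702  0.30586648] [-3.14114860e+00  2.35695477e-04 -1.43362789e+00] [-2.99958096e-02  2.07599005e-01 -4.45255018e-01 -3.85706963e-04
 -9.17543695e-01  1.67398557e-01]
0.66 [168.7, 189.7] [ 0.578606   -0.18885367  0.003     ]
```

View pics/w_mat.png

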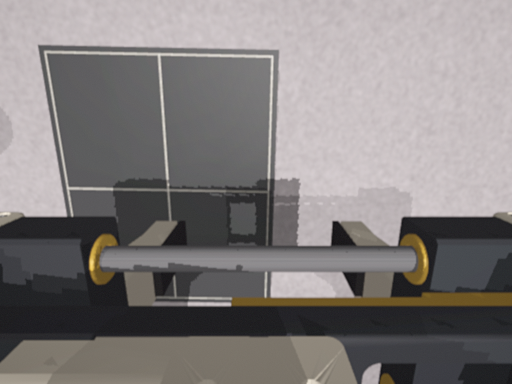

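The wrist picture shows the mat's centre lines crossing at about (168,189). The width line goes up to (160,55) and the depth line crosses the picture at row 188. Next I fit both lines, check the mat's height against the other views, and move over the tray.

```bash
python3 - <<'E'
from h import *
d=np.load('mat.npz'); g=d['im'].astype(float).sum(2); K,T=d['K'],d['T']
P=[]
for r in range(62,176,3):
    c=160+(r-55)*8/132; a=int(c)-6; w=g[r,a:a+13]; w=np.clip(w-np.median(w)-40,0,None)
    if w.sum()>60: P.append([ (w*np.arange(a,a+13)).sum()/w.sum(), r])
Q=[]
for c in list(range(75,112,3))+list(range(178,222,3)):
    w=g[182:197,c]; w=np.clip(w-np.median(w)-40,0,None)
    if w.sum()>60: Q.append([c,(w*np.arange(182,197)).sum()/w.sum()])
P=np.array(P);Q=np.array(Q);print(len(P),len(Q))
A=np.polyfit(P[:,1],P[:,0],1);B=np.polyfit(Q[:,0],Q[:,1],1)
print(np.std(P[:,0]-np.polyval(A,P[:,1])),np.std(Q[:,1]-np.polyval(B,Q[:,0])))
r=(B[0]*A[1]+B[1])/(1-A[0]*B[0]);c=np.polyval(A,r);X=onz((c,r),K,T,.003);print((c,r),X)
w=onz((np.polyval(A,60),60),K,T,.003)-X; e=onz((75,np.polyval(B,75)),K,T,.003)-X
print('yaw from width', np.arctan2(-w[0],w[1])-np.pi, 'from depth',np.arctan2(e[1],e[0]))
rs=[ray((c,r),K,T)]
for n in ['top','scene']:
    im,k,t,_=snap(n); q=arm.spot_point('mat',n)[0]['xy']; rs.append(ray(q,k,t))
print(tri(rs))
E
```

```text
38 28
0.031003647649642217 0.4967078516757154
(np.float64(167.7599279867281), np.float64(189.47382450211427)) [ 0.57958617 -0.18896362  0.003     ]
yaw from width -6.164943699523799 from depth 0.12077152950532512Traceback (most recent call last):
  File "<stdin>", line 19, in <module>
IndexError: list index out of range
```

>>> move_arm(deltas=[[0,40,0,0,0,0],[0,40,0,0,0,0],[0,40,0,0,0,0],[0,40,0,0,0,0],[0,40,0,0,0,0]])

```text
t: 2.97
eef_pos: [0.4832, -0.0107, 0.3072]
ee_rot: [-3.141, 0.0, -1.448]
force: [1.2, 0.4, 0.3]
width: 0.0877
```

>>> move_arm(deltas=[[0,40,0,0,0,0],[0,40,0,0,0,0],[0,40,0,0,0,0],[0,40,0,0,0,0],[0,40,0,0,0,0]])

```text
t: 3.38
eef_pos: [0.4837, 0.1897, 0.3073]
ee_rot: [-3.141, 0.001, -1.448]
force: [0.6, -0.4, 0.0]
width: 0.0877
```

>>> move_arm(deltas=[[0,40,0,0,0,0],[0,40,0,0,0,0],[0,20,0,0,0,0],[0,0,0,0,0,0],[0,0,0,0,0,0]])

```text
t: 3.8
eef_pos: [0.484, 0.289, 0.3065]
ee_rot: [3.141, -0.0, -1.445]
force: [0.7, -0.7, -0.5]
width: 0.0879
```

```bash
cat > look.py <<'E'
from h import *
import sys
def look(tag,names,zs={},cams=('wrist','top')):
    s=arm.get_state(); print(round(s['t'],2),np.round(s['eef_pos'],4),np.round(s['ee_rot'],3),np.round(s['q'],2))
    V={}
    for c in cams:
        im,K,T,_=snap(c); V[c]=(K,T); save(f'{tag}_{c}',im)
    for n in names:
        for c in V:
            for r in arm.spot_point(n,c)[:3]:
                z=zs.get(n,.003)
                print(n,c,round(float(r['score']),2),np.round(r['xy'],1),np.round(onz(r['xy'],*V[c],z),4))
        rs=[(arm.spot_point(n,c)or [0])[0] for c in V] if 0 else None
    return V
E
python3 -c "
from look import *
look('tr',['stud_half','plain_half','bearing','axle_tin','pick'])"
```

```text
3.8 [0.484  0.289  0.3065] [ 3.141 -0.    -1.445] [ 0.89  0.26 -0.37 -0.   -0.94 -0.76]
stud_half wrist 0.82 [220.3 116.6] [0.5298 0.2255 0.003 ]
stud_half top 0.72 [192.7 184.8] [0.5312 0.2215 0.003 ]
plain_half top 0.57 [225.  156.1] [0.6176 0.124  0.003 ]
bearing wrist 0.56 [238.6  13.1] [0.5217 0.1349 0.003 ]
bearing top 0.46 [220.6 187.8] [0.5213 0.1377 0.003 ]
axle_tin wrist 0.59 [227.5 206.5] [0.514  0.3162 0.003 ]
axle_tin top 0.7 [224.7 156.1] [0.6176 0.1249 0.003 ]
axle_tin top 0.53 [159.2 188. ] [0.5226 0.3218 0.003 ]
pick wrist 0.76 [311.4 135.3] [0.4389 0.232  0.003 ]
pick top 0.42 [136.8 293.7] [0.211  0.3852 0.003 ]
pick top 0.31 [191.9 186.5] [0.5261 0.2239 0.003 ]
```

View pics/tr_wrist.png

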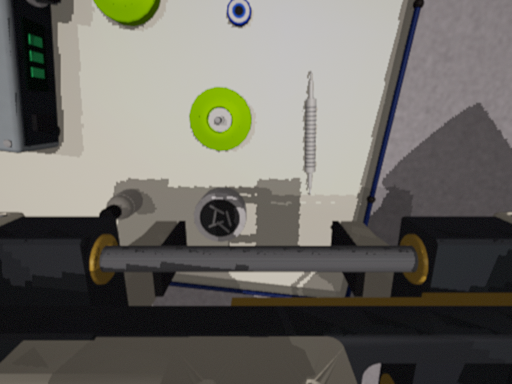

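From over the tray, the stud half is at (220,117), the bearing at (238,12), the stainless knurled pick at (311,133), and the tin at (222,215) under the gripper. A second wrist position gives the stereo measurement.

>>> move_arm(deltas=[[5,-20,-10,0,0,0],[5,-20,-10,0,0,0],[5,-20,-10,0,0,0],[5,-20,-10,0,0,0],[0,0,0,0,0,0]])

```text
t: 4.82
eef_pos: [0.5031, 0.2061, 0.2646]
ee_rot: [3.138, -0.002, -1.445]
force: [-1.1, -0.8, -0.3]
width: 0.0871
```

```bash
python3 - <<'E'
from look import *
V=look('tr2',['stud_half','plain_half','bearing','axle_tin','pick'],cams=('wrist',))
np.savez('tr2.npz',K=V['wrist'][0],T=V['wrist'][1])
for n in ['pick','bearing','plain_half','stud_half']:
    for r in arm.masks_of(n,'wrist')[:2]:
        m=r['pixels']; y,x=np.nonzero(m); p=np.c_[x,y]
        G=np.array([onz(q,*V['wrist'],.008) for q in p[::3]])[:,:2]; c=G.mean(0); u,s_,v=np.linalg.svd(G-c)
        print('mask',n,round(float(r['score']),2),m.sum(),np.round(c,4),'axis deg',np.round(np.degrees(np.arctan2(v[0,1],v[0,0])),1),np.ptp((G-c)@v.T,axis=0).round(3))
E
```

```text
4.82 [0.5031 0.2061 0.2646] [ 3.138e+00 -2.000e-03 -1.445e+00] [ 0.75  0.28 -0.46 -0.   -0.84 -0.62]
stud_half wrist 0.78 [226.7 213.4] [0.5293 0.225  0.003 ]
plain_half wrist 0.65 [248.2 113.2] [0.5201 0.1355 0.003 ]
plain_half wrist 0.62 [125.4  88.5] [0.6207 0.1289 0.003 ]
bearing wrist 0.8 [246.7 113. ] [0.5214 0.1355 0.003 ]
axle_tin wrist 0.71 [233.  303.5] [0.5139 0.3187 0.003 ]
axle_tin wrist 0.5 [130.9  86.4] [0.6163 0.1267 0.003 ]
pick wrist 0.76 [324.4 230.6] [0.4382 0.2305 0.003 ]
mask pick 0.78 682 [0.4434 0.2218] axis deg 99.6 [0.103 0.01 ]
mask bearing 0.68 599 [0.5211 0.1348] axis deg 175.4 [0.021 0.021]
mask plain_half 0.66 5085 [0.6209 0.1282] axis deg 176.2 [0.064 0.059]
mask stud_half 0.62 3277 [0.5288 0.2277] axis deg -153.2 [0.06  0.059]
```

View pics/tr2_wrist.png

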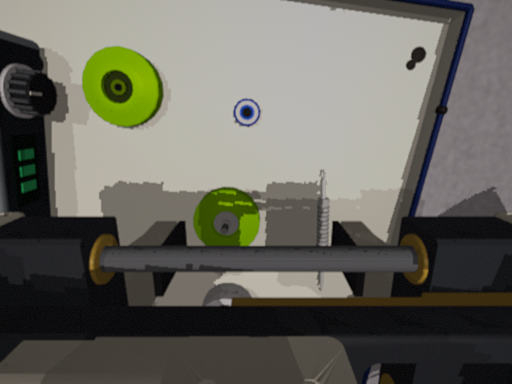

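The second view agrees with the first. The bearing is at (247,113) → (0.5215, 0.135), the stud half at (0.5295, 0.225), the plain half at (122,87) → (0.621, 0.1285) beside the knob, and the pick at (0.4385, 0.231). All the heights fit the tray floor. The bearing goes first, with the jaws half open to stay clear of the plain half.

>>> move_arm(deltas=[[4,-18,0,0,0,0],[5,-18,0,0,0,0],[5,-18,-10,0,0,0],[4,-17,-15,0,0,0],[0,0,-20,0,0,0]], claw=130, squeeze=15)

```text
t: 5.73
eef_pos: [0.5223, 0.1366, 0.2224]
ee_rot: [-3.139, 0.001, -1.443]
force: [0.2, 1.3, -0.8]
width: 0.0599
```

>>> move_arm(deltas=[[0,0,-10,0,0,0],[0,0,-8,0,0,0],[0,0,0,0,0,0],[0,0,0,0,0,0],[0,0,0,0,0,0]])

```text
t: 6.15
eef_pos: [0.522, 0.1389, 0.2044]
ee_rot: [-3.141, 0.0, -1.441]
force: [0.3, -0.1, 0.6]
width: 0.0434
```

>>> move_arm(deltas=[[0,-3,-8,0,0,0],[0,0,-7,0,0,0],[0,0,-7,0,0,0],[0,0,0,0,0,0],[0,0,0,0,0,0]])

```text
t: 6.57
eef_pos: [0.5217, 0.1352, 0.1814]
ee_rot: [3.141, -0.0, -1.442]
force: [-0.8, 0.5, 4.4]
width: 0.0428
```

>>> move_arm(deltas=[[0,0,0,0,0,0],[0,0,0,0,0,0],[0,0,0,0,0,0],[0,0,0,0,0,0],[0,0,0,0,0,0]], claw=255)

```text
t: 6.98
eef_pos: [0.5216, 0.1351, 0.1815]
ee_rot: [3.141, -0.0, -1.443]
force: [0.3, 0.7, 0.8]
width: 0.0206
```

>>> move_arm(deltas=[[0,0,25,0,0,0],[0,0,35,0,0,0],[3,-15,20,0,0,0],[6,-35,0,0,0,0],[6,-35,0,0,0,0]])

```text
t: 7.4
eef_pos: [0.537, 0.0502, 0.2633]
ee_rot: [-3.138, 0.001, -1.44]
force: [0.6, 0.3, -1.3]
width: 0.021
```

>>> move_arm(deltas=[[6,-35,0,0,0,0],[6,-35,0,0,0,0],[6,-35,0,0,0,0],[6,-35,0,0,0,0],[6,-35,0,0,0,0]])

```text
t: 7.82
eef_pos: [0.5664, -0.1266, 0.2614]
ee_rot: [3.141, 0.0, -1.442]
force: [0.2, -0.2, 1.1]
width: 0.021
```

>>> move_arm(deltas=[[7,-35,0,0,0,0],[6,-29,0,0,0,0],[0,0,-20,0,0,0],[0,0,-15,0,0,0],[0,0,0,0,0,0]])

```text
t: 8.23
eef_pos: [0.578, -0.1896, 0.2232]
ee_rot: [3.136, 0.002, -1.445]
force: [-0.9, 0.6, -0.5]
width: 0.021
```

>>> move_arm(deltas=[[1,0,-15,0,0,0],[0,0,-15,0,0,0],[0,0,-7,0,0,0],[0,0,0,0,0,0],[0,0,0,0,0,0]])

```text
t: 8.65
eef_pos: [0.5808, -0.1886, 0.19]
ee_rot: [3.141, -0.0, -1.442]
force: [0.6, 0.5, -0.6]
width: 0.0209
```

>>> move_arm(deltas=[[-1.5,-0.5,-4,0,0,0],[0,0,-4,0,0,0],[0,0,0,0,0,0],[0,0,0,0,0,0],[0,0,0,0,0,0]])

```text
t: 9.07
eef_pos: [0.5792, -0.1894, 0.1819]
ee_rot: [-3.141, -0.0, -1.442]
force: [-0.9, 0.6, 0.7]
width: 0.0211
```

>>> move_arm(deltas=[[0,0,0,0,0,0],[0,0,0,0,0,0],[0,0,0,0,0,0],[0,0,0,0,0,0],[0,0,10,0,0,0]], claw=160)

```text
t: 9.48
eef_pos: [0.5784, -0.1893, 0.1902]
ee_rot: [3.138, 0.001, -1.443]
force: [-0.3, -0.3, 0.6]
width: 0.0323
```

>>> move_arm(deltas=[[0,0,30,0,0,0],[0,0,30,0,0,0],[-5,30,20,0,0,0],[-5,30,0,0,0,0],[-5,20,0,0,0,0]], claw=30)

```text
t: 9.9
eef_pos: [0.5644, -0.108, 0.2743]
ee_rot: [-3.137, 0.0, -1.443]
force: [-0.2, 0.2, -0.5]
width: 0.0605
```

```bash
python3 - <<'E'
from look import *
V=look('p1',['bearing','mat'],cams=('wrist',))
for n in ['bearing']:
    for r in arm.masks_of(n,'wrist')[:2]:
        y,x=np.nonzero(r['pixels']); print('mask',r['score'],r['pixels'].sum(),onz((x.mean(),y.mean()),*V['wrist'],.008))
im=cv2.imread('pics/p1_wrist.png'); cv2.imwrite('pics/p1c.png',cv2.resize(im[0:220,80:420],None,fx=2,fy=2))
E
```

```text
9.9 [ 0.5644 -0.108   0.2743] [-3.137  0.    -1.443] [ 0.15  0.31 -0.38  0.   -0.87 -0.02]
bearing wrist 0.81 [254.4 102.3] [ 0.5797 -0.1874  0.003 ]
mat wrist 0.64 [258.9 103.3] [ 0.5758 -0.187   0.003 ]
mat wrist 0.18 [255.3 102.7] [ 0.5789 -0.1871  0.003 ]
mask 0.91 507 [ 0.57958142 -0.18917896  0.008     ]
```

View pics/p1c.png

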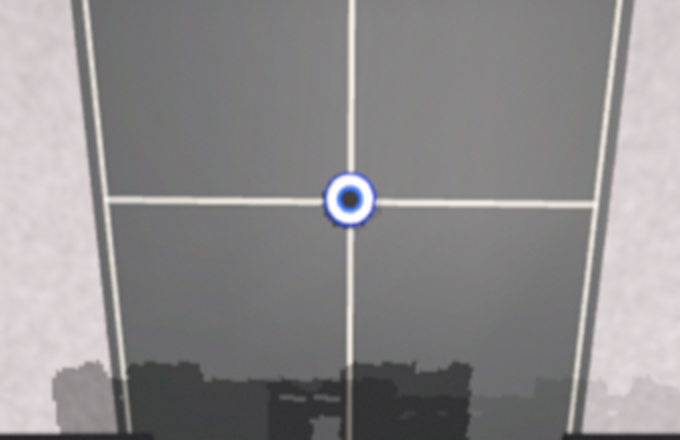

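The bearing sits on the crossing at crop (350,199), within a millimetre or so once the parallax of its top is allowed for. Next is the stud half.

>>> move_arm(deltas=[[-4,38,0,0,0,0],[-4,38,0,0,0,0],[-4,38,0,0,0,0],[-4,38,0,0,0,0],[-4,38,0,0,0,0]], claw=0)

```text
t: 10.52
eef_pos: [0.5442, 0.0815, 0.2719]
ee_rot: [-3.141, -0.0, -1.444]
force: [0.9, 0.4, -0.1]
width: 0.0873
```

>>> move_arm(deltas=[[-4,38,0,0,0,0],[-4,38,0,0,0,0],[-4,36,0,0,0,0],[-2,21,0,0,0,0],[0,0,-15,0,0,0]])

```text
t: 10.93
eef_pos: [0.5317, 0.2177, 0.2592]
ee_rot: [-3.136, 0.002, -1.439]
force: [0.3, 0.4, 0.2]
width: 0.0875
```

>>> move_arm(deltas=[[0,0,-15,0,0,0],[0,0,-10,0,0,0],[0,0,0,0,0,0],[0,0,0,0,0,0],[0,0,0,0,0,0]])

```text
t: 11.35
eef_pos: [0.5308, 0.2133, 0.2322]
ee_rot: [-3.141, -0.0, -1.443]
force: [0.5, -0.1, 0.2]
width: 0.0874
```

>>> move_arm(deltas=[[-1,12,0,0,0,0],[0,0,-12,0,0,0],[0,0,-14,0,0,0],[0,0,-14,0,0,0],[0,0,-10,0,0,0]])

```text
t: 11.77
eef_pos: [0.5294, 0.226, 0.1815]
ee_rot: [-3.141, 0.001, -1.443]
force: [0.1, 0.6, -0.8]
width: 0.0875
```

>>> move_arm(deltas=[[0,0,0,0,0,0],[0,0,0,0,0,0],[0,0,0,0,0,0],[0,0,0,0,0,0],[0,0,0,0,0,0]], claw=255)

```text
t: 12.18
eef_pos: [0.5293, 0.2257, 0.1819]
ee_rot: [-3.141, 0.0, -1.443]
force: [-0.0, 1.4, 1.2]
width: 0.0597
```

>>> move_arm(deltas=[[0,0,0,0,0,0],[0,0,0,0,0,0],[0,0,20,0,0,0],[0,0,35,0,0,0],[0,-10,25,0,0,0]])

```text
t: 12.6
eef_pos: [0.5295, 0.2166, 0.2632]
ee_rot: [-3.141, -0.0, -1.441]
force: [1.7, 1.4, -0.1]
width: 0.0575
```

>>> move_arm(deltas=[[4,-36,0,0,0,0],[4,-36,0,0,0,0],[4,-36,0,0,0,0],[4,-36,0,0,0,0],[4,-36,0,0,0,0]])

```text
t: 13.02
eef_pos: [0.5489, 0.0341, 0.2618]
ee_rot: [-3.141, 0.0, -1.442]
force: [-0.6, 0.3, -0.3]
width: 0.0579
```

>>> move_arm(deltas=[[4,-36,0,0,0,0],[5,-36,0,0,0,0],[6,-36,0,0,0,0],[6,-32,0,0,0,0],[0,-10,-10,0,0,0]])

```text
t: 13.43
eef_pos: [0.5713, -0.118, 0.2531]
ee_rot: [-3.139, -0.001, -1.445]
force: [1.3, 0.6, -0.6]
width: 0.0575
```

>>> move_arm(deltas=[[0,0,-15,0,0,0],[0,0,-15,0,0,0],[0,0,0,0,0,0],[0,0,0,0,0,0],[0,0,0,0,0,0]])

```text
t: 13.85
eef_pos: [0.5705, -0.1141, 0.2222]
ee_rot: [-3.141, -0.0, -1.442]
force: [1.5, 0.9, 0.0]
width: 0.0576
```

>>> move_arm(deltas=[[0,0,-15,0,0,0],[0,0,-15,0,0,0],[0,0,-10,0,0,0],[0,0,0,0,0,0],[0,0,0,0,0,0]])

```text
t: 14.27
eef_pos: [0.5706, -0.1139, 0.1822]
ee_rot: [-3.141, -0.0, -1.442]
force: [-0.9, -0.0, -0.2]
width: 0.0575
```

>>> move_arm(deltas=[[0,0,0,0,0,0],[0,0,0,0,0,0],[0,0,0,0,0,0],[0,0,0,0,0,0],[0,0,0,0,0,0]], claw=20)

```text
t: 14.68
eef_pos: [0.5702, -0.1144, 0.1818]
ee_rot: [-3.141, -0.0, -1.442]
force: [0.5, 0.0, 0.0]
width: 0.0799
```

>>> move_arm(deltas=[[0,0,20,0,0,0],[0,0,30,0,0,0],[0,0,30,0,0,0],[0,0,0,0,0,0],[0,0,0,0,0,0]])

```text
t: 15.1
eef_pos: [0.5708, -0.1143, 0.2638]
ee_rot: [-3.137, -0.0, -1.442]
force: [0.3, -0.3, -0.5]
width: 0.081
```

>>> move_arm(deltas=[[6,30,0,0,0,7],[6,30,0,0,0,7],[6,30,0,0,0,7],[6,30,0,0,0,7],[6,30,0,0,0,7]], claw=0)

```text
t: 15.52
eef_pos: [0.5998, 0.0368, 0.2605]
ee_rot: [3.14, 0.001, -0.826]
force: [0.0, 0.5, 0.4]
width: 0.0875
```

>>> move_arm(deltas=[[6,30,0,0,0,7],[6,30,0,0,0,7],[8,33,0,0,0,7],[0,0,0,0,0,7],[0,0,0,0,0,7]])

```text
t: 15.93
eef_pos: [0.6201, 0.1307, 0.26]
ee_rot: [3.14, 0.002, -0.212]
force: [0.5, 0.3, 0.1]
width: 0.0877
```

>>> move_arm(deltas=[[0,0,-10,0,0,7],[0,0,-15,0,0,0],[0,0,-5,0,0,0],[0,0,0,0,0,0],[0,0,0,0,0,0]])

```text
t: 16.35
eef_pos: [0.6201, 0.1285, 0.231]
ee_rot: [3.141, 0.001, -0.099]
force: [-0.5, -0.0, 0.1]
width: 0.0874
```

>>> move_arm(deltas=[[0.5,0,-15,0,0,0],[0,0,-15,0,0,0],[0,0,-12,0,0,0],[0,0,-7,0,0,0],[0,0,0,0,0,0]])

```text
t: 16.77
eef_pos: [0.6207, 0.1286, 0.1822]
ee_rot: [3.141, 0.001, -0.099]
force: [1.2, -0.5, -0.2]
width: 0.0875
```

>>> move_arm(deltas=[[0,0,0,0,0,0],[0,0,0,0,0,0],[0,0,0,0,0,0],[0,0,0,0,0,0],[0,0,0,0,0,0]], claw=255)

```text
t: 17.18
eef_pos: [0.6207, 0.1287, 0.1829]
ee_rot: [-3.141, -0.0, -0.099]
force: [0.1, 0.2, 0.2]
width: 0.0599
```

>>> move_arm(deltas=[[0,0,0,0,0,0],[0,0,0,0,0,0],[0,0,20,0,0,0],[0,0,35,0,0,0],[0,0,30,0,0,0]])

```text
t: 17.6
eef_pos: [0.6204, 0.1285, 0.2682]
ee_rot: [3.14, 0.002, -0.098]
force: [0.7, 0.8, -0.4]
width: 0.0575
```

>>> move_arm(deltas=[[-3,-36,0,0,0,-7],[-3,-36,0,0,0,-7],[-3,-36,0,0,0,-7],[-3,-36,0,0,0,-7],[-3,-36,0,0,0,-7]])

```text
t: 18.02
eef_pos: [0.6052, -0.0528, 0.2679]
ee_rot: [-3.141, -0.0, -0.715]
force: [0.6, 0.1, 0.1]
width: 0.0575
```

>>> move_arm(deltas=[[-3,-36,0,0,0,-7],[-3,-36,0,0,0,-7],[-3,-36,0,0,0,-7],[-3,-36,0,0,0,-7],[-3,-36,0,0,0,-7]])

```text
t: 18.43
eef_pos: [0.5902, -0.233, 0.2677]
ee_rot: [-3.142, 0.0, -1.326]
force: [0.7, 1.0, -0.4]
width: 0.0575
```

>>> move_arm(deltas=[[-2,-32,0,0,0,-7],[0,0,-15,0,0,0],[0,0,-15,0,0,0],[0,0,0,0,0,0],[0,0,0,0,0,0]])

```text
t: 18.85
eef_pos: [0.5883, -0.2634, 0.2369]
ee_rot: [3.139, 0.001, -1.443]
force: [0.2, 0.3, 0.0]
width: 0.0579
```

>>> move_arm(deltas=[[0,0,-15,0,0,0],[0,0,-17,0,0,0],[0,0,-14,0,0,0],[0,0,-8,0,0,0],[0,0,0,0,0,0]])

```text
t: 19.27
eef_pos: [0.5889, -0.2628, 0.1832]
ee_rot: [3.141, 0.0, -1.441]
force: [0.4, -0.4, 0.9]
width: 0.0575
```

>>> move_arm(deltas=[[0,0,0,0,0,0],[0,0,0,0,0,0],[0,0,0,0,0,0],[0,0,0,0,0,0],[0,0,0,0,0,0]], claw=20)

```text
t: 19.68
eef_pos: [0.5888, -0.2634, 0.1843]
ee_rot: [-3.141, -0.0, -1.442]
force: [0.1, -0.4, -0.2]
width: 0.0803
```

>>> move_arm(deltas=[[0,0,20,0,0,0],[0,0,35,0,0,0],[0,5,30,0,0,0],[-8,40,0,0,0,0],[-8,40,0,0,0,0]])

```text
t: 20.1
eef_pos: [0.5732, -0.1788, 0.271]
ee_rot: [-3.137, -0.001, -1.446]
force: [0.3, 0.5, -1.0]
width: 0.0808
```

>>> move_arm(deltas=[[-4,38,0,0,0,0],[-4,38,0,0,0,0],[-4,38,0,0,0,0],[-4,38,0,0,0,0],[-4,38,0,0,0,0]], claw=0)

```text
t: 20.52
eef_pos: [0.5521, 0.0133, 0.2692]
ee_rot: [-3.141, 0.0, -1.443]
force: [0.6, 0.1, 0.8]
width: 0.0876
```

>>> move_arm(deltas=[[-4,38,0,0,0,0],[-4,38,0,0,0,0],[-4,38,0,0,0,0],[-4,38,0,0,0,0],[-4,38,0,0,0,0]])

```text
t: 20.93
eef_pos: [0.5321, 0.2035, 0.2692]
ee_rot: [-3.141, 0.0, -1.442]
force: [0.8, -0.1, 0.3]
width: 0.0876
```

>>> move_arm(deltas=[[-4,38,0,0,0,0],[-4,38,0,0,0,0],[-4,38,0,0,0,0],[-4,35,0,0,0,0],[0,0,0,0,0,0]])

```text
t: 21.35
eef_pos: [0.5162, 0.3563, 0.269]
ee_rot: [-3.139, 0.001, -1.438]
force: [1.3, -0.3, 0.5]
width: 0.0875
```

```bash
python3 - <<'E'
from look import *
V=look('tin',['axle_tin','pick','oil_bottle'],cams=('wrist',))
for n in ['axle_tin','pick']:
    for r in arm.masks_of(n,'wrist')[:1]:
        y,x=np.nonzero(r['pixels']); p=np.c_[x,y]
        for z in (.008,.031):
            G=np.array([onz(q,*V['wrist'],z) for q in p[::3]])[:,:2]; c=G.mean(0); v=np.linalg.svd(G-c)[2]
            print(n,z,r['pixels'].sum(),c.round(4),np.degrees(np.arctan2(v[0,1],v[0,0])).round(1),np.ptp((G-c)@v.T,axis=0).round(3))
E
```

```text
21.35 [0.5162 0.3563 0.269 ] [-3.139e+00  1.000e-03 -1.438e+00] [ 0.91  0.39 -0.27  0.   -0.91 -0.78]
axle_tin wrist 0.58 [267.  152.8] [0.5149 0.3177 0.003 ]
pick wrist 0.87 [371.7  59.1] [0.4424 0.2324 0.003 ]
oil_bottle wrist 0.56 [153.5 141.3] [0.6134 0.3208 0.003 ]
axle_tin 0.008 3225 [0.5175 0.3217] 177.6 [0.056 0.054]
axle_tin 0.031 3225 [0.5183 0.3183] 177.6 [0.05  0.049]
pick 0.008 1483 [0.4406 0.2341] 99.4 [0.099 0.011]
pick 0.031 1483 [0.4488 0.2391] 99.4 [0.09 0.01]
```

View pics/tin_wrist.png

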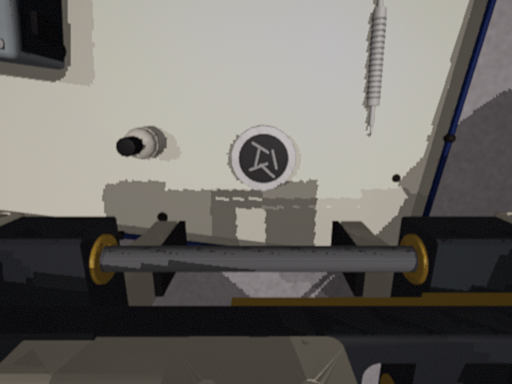

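The tin, with its window lid, is at (264,158) → (0.516, 0.318), with the oil bottle at (140,143) and the pick at (376,60). I grasp the tin with the jaws along x.

>>> move_arm(deltas=[[0,-20,0,0,0,0],[0,-18,0,0,0,0],[0,0,-15,0,0,0],[0,0,-20,0,0,0],[0,0,0,0,0,0]], claw=40, squeeze=25)

```text
t: 22.07
eef_pos: [0.5159, 0.3098, 0.231]
ee_rot: [3.138, -0.002, -1.445]
force: [-0.3, -1.1, -0.6]
width: 0.0743
```

>>> move_arm(deltas=[[0,0,0,0,0,0],[0,0,0,0,0,0],[0,0,-10,0,0,0],[0,0,0,0,0,0],[0,0,0,0,0,0]])

```text
t: 22.48
eef_pos: [0.5166, 0.3126, 0.2235]
ee_rot: [3.141, -0.0, -1.442]
force: [0.4, 0.1, -0.4]
width: 0.0742
```

>>> move_arm(deltas=[[0,5,-5,0,0,0],[0,0,-12,0,0,0],[0,0,-12,0,0,0],[0,0,-9,0,0,0],[0,0,0,0,0,0]])

```text
t: 22.9
eef_pos: [0.5161, 0.3175, 0.1836]
ee_rot: [3.139, -0.002, -1.442]
force: [-0.4, -0.9, -0.1]
width: 0.0739
```

>>> move_arm(deltas=[[0,0,0,0,0,0],[0,0,0,0,0,0],[0,0,0,0,0,0],[0,0,0,0,0,0],[0,0,0,0,0,0]], claw=255)

```text
t: 23.32
eef_pos: [0.5169, 0.3178, 0.1863]
ee_rot: [-3.141, 0.001, -1.442]
force: [-0.2, -0.3, 1.8]
width: 0.0502
```

>>> move_arm(deltas=[[0,0,0,0,0,0],[0,0,15,0,0,0],[0,0,25,0,0,0],[0,0,30,0,0,0],[0,0,30,0,0,0]])

```text
t: 23.73
eef_pos: [0.5163, 0.3173, 0.2862]
ee_rot: [3.14, -0.001, -1.443]
force: [0.8, 0.4, -0.8]
width: 0.0507
```

>>> move_arm(deltas=[[8,-38,0,0,0,6.9],[8,-38,0,0,0,6.9],[8,-38,0,0,0,6.9],[8,-38,0,0,0,6.9],[8,-38,0,0,0,6.9]])

```text
t: 24.15
eef_pos: [0.5563, 0.1269, 0.2859]
ee_rot: [-3.141, 0.0, -0.837]
force: [1.8, 1.0, -1.3]
width: 0.0506
```

>>> move_arm(deltas=[[11,-38,0,0,0,6.9],[11,-38,0,0,0,6.9],[11,-38,0,0,0,6.9],[11,-38,0,0,0,6.9],[11,-38,0,0,0,6.9]])

```text
t: 24.57
eef_pos: [0.6095, -0.0554, 0.2858]
ee_rot: [-3.141, 0.0, -0.26]
force: [0.5, 1.4, -1.6]
width: 0.0505
```

>>> move_arm(deltas=[[13,-38,0,0,0,6.9],[13,-38,0,0,0,6.9],[13,-38,0,0,0,6.9],[0,-4,0,0,0,0],[0,0,-20,0,0,0]])

```text
t: 24.98
eef_pos: [0.6496, -0.1734, 0.2686]
ee_rot: [3.14, -0.006, 0.089]
force: [1.3, 0.4, -0.2]
width: 0.0505
```

>>> move_arm(deltas=[[0,0,-20,0,0,0],[0,0,-15,0,0,0],[0,0,0,0,0,0],[0,0,0,0,0,0],[0,0,0,0,0,0]])

```text
t: 25.4
eef_pos: [0.6485, -0.1701, 0.2316]
ee_rot: [3.141, -0.001, 0.092]
force: [0.2, 0.3, -0.8]
width: 0.0508
```

>>> move_arm(deltas=[[2,-10.5,0,0,0,1.5],[0,0,-10,0,0,0],[0,0,-12,0,0,0],[0,0,-12,0,0,0],[0,0,-6,0,0,0]])

```text
t: 25.82
eef_pos: [0.6492, -0.1803, 0.1883]
ee_rot: [-3.141, 0.002, 0.117]
force: [-0.3, -0.4, -1.9]
width: 0.0503
```

>>> move_arm(deltas=[[0,0,-3,0,0,0],[0,0,-1.5,0,0,0],[0,0,0,0,0,0],[0,0,0,0,0,0],[0,0,0,0,0,0]])

```text
t: 26.23
eef_pos: [0.6496, -0.1804, 0.1864]
ee_rot: [-3.141, 0.002, 0.118]
force: [-3.7, 0.1, 6.1]
width: 0.0503
```

>>> move_arm(deltas=[[0,0,0,0,0,0],[0,0,0,0,0,0],[0,0,0,0,0,0],[0,0,0,0,0,0],[0,0,15,0,0,0]], claw=40)

```text
t: 26.65
eef_pos: [0.649, -0.1805, 0.1982]
ee_rot: [-3.14, 0.005, 0.117]
force: [0.0, -0.9, -0.3]
width: 0.0725
```

>>> move_arm(deltas=[[0,0,30,0,0,0],[0,0,30,0,0,0],[-12,30,10,0,0,-7],[-16,33,0,0,0,-7],[-16,33,0,0,0,-7]])

```text
t: 27.07
eef_pos: [0.6059, -0.0842, 0.2721]
ee_rot: [-3.141, -0.002, -0.257]
force: [-0.4, 0.5, -0.6]
width: 0.0736
```

>>> move_arm(deltas=[[-16,33,0,0,0,-7],[-16,33,0,0,0,-7],[-16,33,0,0,0,-7],[-16,33,0,0,0,-7],[-16,33,0,0,0,-7]])

```text
t: 27.48
eef_pos: [0.5283, 0.076, 0.2714]
ee_rot: [-3.141, -0.0, -0.844]
force: [0.4, 1.4, 0.2]
width: 0.0743
```

>>> move_arm(deltas=[[-16,33,0,0,0,-7],[-16,33,0,0,0,-7],[-16,33,0,0,0,-7],[-16,33,0,0,0,-7],[-16,33,0,0,0,-3]], claw=140)

```text
t: 27.9
eef_pos: [0.4528, 0.2322, 0.2714]
ee_rot: [-3.141, 0.0, -1.353]
force: [1.9, 1.2, 1.0]
width: 0.046
```

>>> move_arm(deltas=[[-5,20,0,0,0,0],[0,20,-20,0,0,0],[0,0,-10,0,0,0],[0,0,0,0,0,0],[0,0,0,0,0,0]])

```text
t: 28.32
eef_pos: [0.4485, 0.2706, 0.2407]
ee_rot: [3.14, -0.001, -1.346]
force: [-0.5, -0.3, 0.6]
width: 0.0395
```

```bash
python3 - <<'E'
from look import *
V=look('pk',['pick'],cams=('wrist',))
for n in ['pick']:
    for r in arm.masks_of(n,'wrist')[:1]:
        y,x=np.nonzero(r['pixels']); p=np.c_[x,y]
        G=np.array([onz(q,*V['wrist'],.008) for q in p])[:,:2]; c=G.mean(0); v=np.linalg.svd(G-c)[2]
        e=(G-c)@v[0]
        print(n,r['pixels'].sum(),c.round(4),np.degrees(np.arctan2(v[0,1],v[0,0])).round(1),np.ptp((G-c)@v.T,axis=0).round(3),(c+v[0]*(e.max()+e.min())/2).round(4))
E
```

```text
28.32 [0.4485 0.2706 0.2407] [ 3.140e+00 -1.000e-03 -1.346e+00] [ 0.92  0.28 -0.53  0.   -0.76 -0.69]
pick wrist 0.58 [282.2 159.1] [0.439  0.2298 0.003 ]Traceback (most recent call last):
  File "<stdin>", line 6, in <module>
    u, s, vh = gufunc(a, signature=signature)
               ~~~~~~^^^^^^^^^^^^^^^^^^^^^^^^
numpy._core._exceptions._ArrayMemoryError: Unable to allocate 61.0 GiB for an array with shape (90499, 90499) and data type float64
```

View pics/pk_wrist.png

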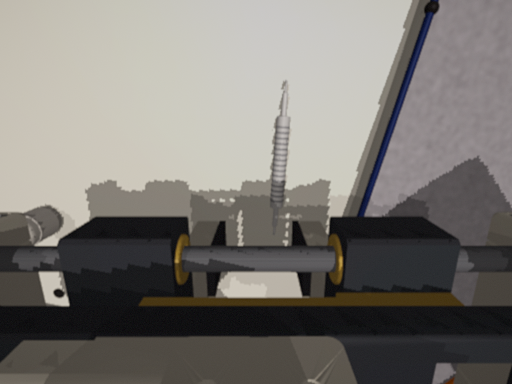

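The pick's handle runs from (283,117) to (277,206), with tips at (286,82) and about (275,232). I work out its centre and axis from those points.

```bash
python3 - <<'E'
from h import *
s=arm.get_state(); c=arm.calibration('wrist'); K=np.array(c['intrinsics']);W=np.eye(4);W[:3,:3]=R.from_euler('xyz',s['ee_rot']).as_matrix();W[:3,3]=s['eef_pos'];T=W@c['mount']
g=lambda u,v:onz((u,v),K,T,.008)[:2]
a,b,t1,t2=g(283,117),g(277,206),g(286,82),g(275,232)
for p,q in((a,b),(t1,t2)): print(p.round(4),q.round(4),'mid',((p+q)/2).round(4),'len',np.linalg.norm(p-q).round(4),'ang',np.degrees(np.arctan2(*(q-p)[::-1])).round(2))
print(s['eef_pos'],s['ee_rot'])
E
```

```text
[0.4474 0.1994] [0.4353 0.267 ] mid [0.4413 0.2332] len 0.0687 ang 100.14
[0.4512 0.1756] [0.4315 0.2891] mid [0.4414 0.2323] len 0.1152 ang 99.81
[0.44908549 0.27041374 0.24186759] [-3.14092964e+00  3.63284843e-04 -1.34687643e+00]
```

>>> move_arm(deltas=[[-4,-19,0,0,0,-3],[-4,-19,0,0,0,0],[0,0,-15,0,0,0],[0,0,0,0,0,0],[0,0,0,0,0,0]], squeeze=20)

```text
t: 28.88
eef_pos: [0.441, 0.2324, 0.2267]
ee_rot: [-3.141, -0.0, -1.399]
force: [-0.3, 0.6, 0.4]
width: 0.0395
```

>>> move_arm(deltas=[[0,0,-10,0,0,0],[0,0,-10,0,0,0],[0,0,0,0,0,0],[0,0,0,0,0,0],[0,0,0,0,0,0]])

```text
t: 29.3
eef_pos: [0.4411, 0.2334, 0.207]
ee_rot: [-3.141, 0.0, -1.398]
force: [-0.6, 0.0, 0.1]
width: 0.0393
```

>>> move_arm(deltas=[[0,-0.5,-9,0,0,0],[0,0,-9,0,0,0],[0,0,-7,0,0,0],[0,0,0,0,0,0],[0,0,0,0,0,0]])

```text
t: 29.72
eef_pos: [0.4407, 0.2325, 0.1814]
ee_rot: [3.141, -0.0, -1.398]
force: [-3.5, -0.2, 13.1]
width: 0.0396
```

>>> move_arm(deltas=[[0,0,0,0,0,0],[0,0,0,0,0,0],[0,0,0,0,0,0],[0,0,0,0,0,0],[0,0,0,0,0,0]], claw=255)

```text
t: 30.13
eef_pos: [0.4411, 0.2328, 0.1814]
ee_rot: [-3.141, 0.0, -1.398]
force: [-1.7, -0.3, 7.6]
width: 0.0119
```

>>> move_arm(deltas=[[0,0,0,0,0,0],[0,0,20,0,0,0],[0,0,25,0,0,0],[0,0,25,0,0,0],[0,0,20,0,0,0]])

```text
t: 30.55
eef_pos: [0.4408, 0.2325, 0.272]
ee_rot: [3.141, -0.0, -1.398]
force: [0.1, -0.1, -0.4]
width: 0.0098
```

>>> move_arm(deltas=[[7,-36,0,0,0,-1],[7,-36,0,0,0,-1],[7,-36,0,0,0,-1],[7,-36,0,0,0,0],[7,-36,0,0,0,0]])

```text
t: 30.97
eef_pos: [0.4755, 0.0509, 0.2706]
ee_rot: [3.141, -0.0, -1.45]
force: [1.6, 0.3, -0.7]
width: 0.0101
```

>>> move_arm(deltas=[[8,-36,0,0,0,0],[8,-36,0,0,0,0],[8,-36,0,0,0,0],[8,-36,0,0,0,0],[8,-36,0,0,0,0]])

```text
t: 31.38
eef_pos: [0.5157, -0.1294, 0.2703]
ee_rot: [3.141, 0.0, -1.451]
force: [0.6, 0.0, 0.8]
width: 0.0098
```

>>> move_arm(deltas=[[7,-36,0,0,0,0],[6,-32,0,0,0,0],[0,0,-20,0,0,0],[0,0,0,0,0,0],[0,0,0,0,0,0]])

```text
t: 31.8
eef_pos: [0.5279, -0.1959, 0.2494]
ee_rot: [3.138, 0.001, -1.452]
force: [-0.3, 1.3, -0.0]
width: 0.0097
```

>>> move_arm(deltas=[[0,0,-20,0,0,0],[0,0,-20,0,0,0],[0,0,-10,0,0,0],[0,0,0,0,0,0],[0,0,0,0,0,0]])

```text
t: 32.22
eef_pos: [0.5289, -0.1949, 0.2014]
ee_rot: [3.141, -0.0, -1.449]
force: [0.9, 0.7, -0.6]
width: 0.0101
```

>>> move_arm(deltas=[[0,0,-8,0,0,0],[0,0,-6,0,0,0],[0,0,-5,0,0,0],[0,0,0,0,0,0],[0,0,0,0,0,0]])

```text
t: 32.63
eef_pos: [0.5287, -0.1956, 0.1821]
ee_rot: [3.141, 0.0, -1.451]
force: [-0.5, -0.3, 0.6]
width: 0.0097
```

>>> move_arm(deltas=[[0,0,0,0,0,0],[0,0,0,0,0,0],[0,0,0,0,0,0],[0,0,0,0,0,0],[0,0,0,0,0,0]], claw=195)

```text
t: 33.05
eef_pos: [0.5288, -0.1956, 0.1823]
ee_rot: [-3.141, -0.0, -1.451]
force: [-0.9, -0.9, -1.1]
width: 0.0208
```

>>> move_arm(deltas=[[0,0,15,0,0,0],[0,0,25,0,0,0],[0,15,30,0,0,0],[0,40,30,0,0,0],[10,25,0,0,0,0]])

```text
t: 33.47
eef_pos: [0.5391, -0.1217, 0.2824]
ee_rot: [-3.134, -0.001, -1.452]
force: [-0.1, -0.0, -0.8]
width: 0.0207
```

```bash
python3 - <<'E'
from look import *
N=['stud_half','plain_half','bearing','axle_tin','pick']
C=np.array([.5793,-.189]); a=.119; M=np.array([[np.cos(a),np.sin(a)],[-np.sin(a),np.cos(a)]])
V=look('fin',[],cams=('wrist','top'))
for n in N:
    for c in V:
        for r in arm.spot_point(n,c)[:2]:
            p=onz(r['xy'],*V[c],.003)[:2]; print(n,c,round(float(r['score']),2),np.round(r['xy']),'mat mm',(M@(p-C)*1000).round(1))
w=cv2.imread('pics/fin_wrist.png')[:230]; cv2.imwrite('pics/finc.png',cv2.resize(w,None,fx=1.55,fy=1.55))
t=cv2.imread('pics/fin_top.png')[80:260,110:430]; cv2.imwrite('pics/fint.png',cv2.resize(t,None,fx=2.5,fy=2.5,interpolation=2))
E
```

```text
33.47 [ 0.5391 -0.1217  0.2824] [-3.134e+00 -1.000e-03 -1.452e+00] [ 0.13  0.27 -0.42  0.   -0.87 -0.01]
stud_half wrist 0.68 [224. 195.] mat mm [ 3.2 75.3]
plain_half wrist 0.83 [221.  22.] mat mm [  1.4 -72.6]
bearing wrist 0.64 [222. 115.] mat mm [2.9 1.4]
axle_tin wrist 0.59 [152. 114.] mat mm [65.7  0.7]
pick wrist 0.95 [282. 111.] mat mm [-49.9  -2.1]
pick top 0.53 [136. 295.] mat mm [-301.3  616.3]
pick top 0.46 [328. 182.] mat mm [-42.3   8.2]
```

View pics/finc.png

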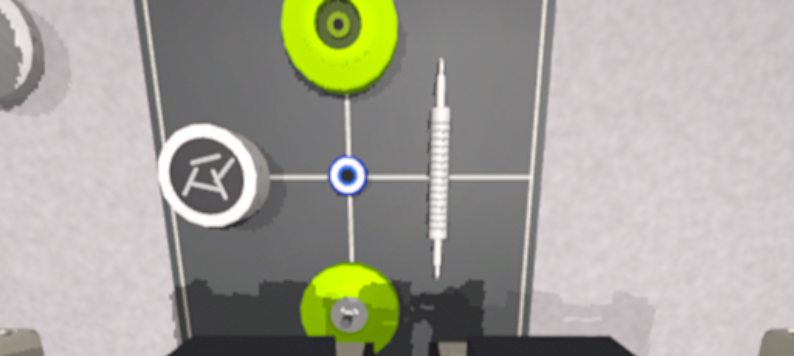

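View pics/fint.png

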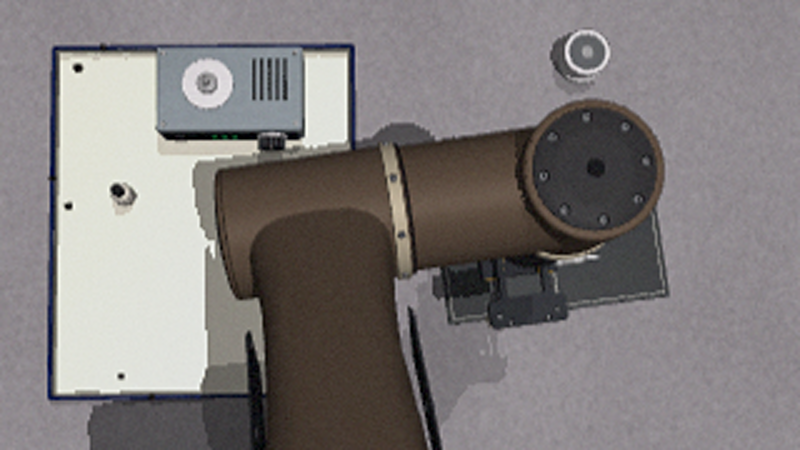

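The close view shows the row as intended: the plain half is at crop (340,25), the bearing on the crossing at (348,176), the stud half at (350,310), the tin at (207,175) and the pick parallel at (440,175). The network puts the tin 5 mm nearer than I planned, so I retract for a clear top view and measure its lid.

>>> move_arm(deltas=[[-5,38,10,0,0,0],[-5,38,10,0,0,0],[-5,38,10,0,0,0],[-5,38,10,0,0,0],[-5,38,10,0,0,0]])

```text
t: 34.48
eef_pos: [0.5132, 0.069, 0.3277]
ee_rot: [-3.142, -0.0, -1.452]
force: [0.7, 1.1, -0.4]
width: 0.0205
```

>>> move_arm(deltas=[[-5,38,0,0,0,0],[-5,38,0,0,0,0],[-5,38,0,0,0,0],[0,0,0,0,0,0],[0,0,0,0,0,0]])

```text
t: 34.9
eef_pos: [0.4984, 0.1835, 0.327]
ee_rot: [3.141, -0.0, -1.448]
force: [-0.9, -0.2, 0.1]
width: 0.0203
```

```bash
python3 - <<'E'
from look import *
C=np.array([.5793,-.189]); a=.119; M=np.array([[np.cos(a),np.sin(a)],[-np.sin(a),np.cos(a)]])
f=lambda q,K,T,z:(M@(onz(q,K,T,z)[:2]-C)*1000).round(1)
# lid centre in earlier wrist view
c=arm.calibration('wrist');W=np.eye(4);W[:3,:3]=R.from_euler('xyz',[-3.139,0,-1.452]).as_matrix();W[:3,3]=[.5391,-.1217,.2824]
print('tin lid wrist',f((207/1.55,175/1.55),c['intrinsics'],W@c['mount'],.031),'bearing top',f((348/1.55,176/1.55),c['intrinsics'],W@c['mount'],.010))
V=look('end',[],cams=('top','scene'))
for n in ['stud_half','plain_half','bearing','axle_tin','pick','mat','oil_bottle','complete_yoyo']:
    for c in V:
        for r in arm.spot_point(n,c)[:1]:
            p=onz(r['xy'],*V[c],.003)[:2]; print(n,c,round(float(r['score']),2),np.round(r['xy']),'mat mm',f(r['xy'],*V[c],.003),p.round(3))
        if n=='axle_tin':
            for r in arm.masks_of(n,c)[:1]: y,x=np.nonzero(r['pixels']); print('  mask',len(x),f((x.mean(),y.mean()),*V[c],.025))
t=cv2.imread('pics/end_top.png')[90:220,270:430]; cv2.imwrite('pics/endt.png',cv2.resize(t,None,fx=4,fy=4,interpolation=2))
E
```

```text
tin lid wrist [68.  -0.4] bearing top [-1.5  0.1]
34.9 [0.4984 0.1835 0.327 ] [ 3.141 -0.    -1.448] [ 0.72  0.19 -0.41 -0.   -0.97 -0.6 ]
stud_half top 0.61 [303. 171.] mat mm [ 0.6 78.5] [ 0.571 -0.111]
stud_half scene 0.68 [193. 202.] mat mm [ 6.9 74.3] [ 0.577 -0.114]
plain_half top 0.64 [354. 163.] mat mm [  3.9 -80.2] [ 0.593 -0.268]
plain_half scene 0.58 [151. 191.] mat mm [ 19.6 -59.3] [ 0.606 -0.246]
bearing top 0.59 [323. 169.] mat mm [-1.7 15.5] [ 0.576 -0.174]
bearing scene 0.53 [169. 190.] mat mm [ -8.1 -16.7] [ 0.573 -0.207]
axle_tin top 0.48 [323. 142.] mat mm [81.4  3.3] [ 0.66  -0.176]
  mask 231 [69.3  1.1]
axle_tin scene 0.71 [256. 278.] mat mm [182.7 352. ] [0.719 0.182]
  mask 312 [77.5  3.6]
pick top 0.6 [329. 182.] mat mm [-43.5   4. ] [ 0.536 -0.19 ]
pick scene 0.66 [182. 181.] mat mm [-63.6  -9.8] [ 0.517 -0.206]
mat top 0.82 [330. 168.] mat mm [-2.6 -3.7] [ 0.577 -0.193]
mat scene 0.57 [172. 194.] mat mm [ 2.1 -0.7] [ 0.582 -0.189]
oil_bottle top 0.59 [331. 184.] mat mm [-51.   -1.9] [ 0.529 -0.197]
oil_bottle scene 0.66 [329. 274.] mat mm [ 97.4 495.3] [0.617 0.314]
complete_yoyo top 0.66 [342. 105.] mat mm [188.2 -70.3] [ 0.774 -0.237]
complete_yoyo scene 0.71 [109. 223.] mat mm [184.5 -70.3] [ 0.771 -0.237]
```

View pics/endt.png

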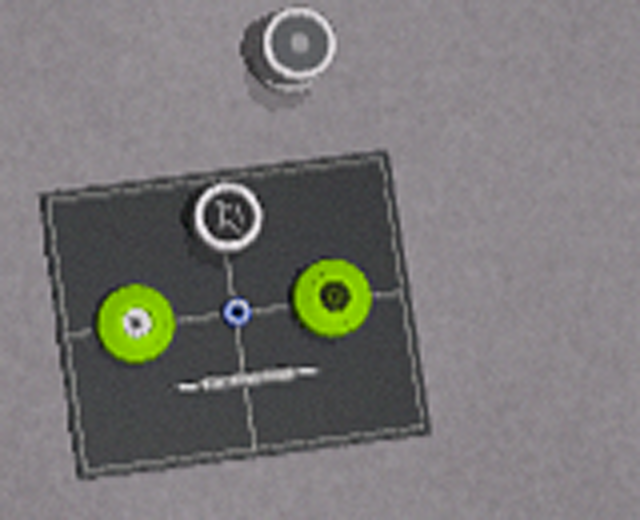

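The clear top view shows the layout as asked: the stud half on the left (135,322), the bearing on the crossing (237,311), the plain half on the right (332,297), the tin behind (228,216) and the pick in front (248,379), parallel to the row. Handing in.

```bash
python3 -c "
from station import arm
print(arm.job_done())"
```

```text
the job is handed in; nothing more can be done
None
```

The layout is done and handed in at about 36 s of the 128 s allowed. The bearing is flat on the mat's crossing. The stud half is to its left and the plain half to its right, both in the row, with the tin straight behind and the shield pick in front, parallel to the row.

**Last checks:** in the close wrist view, the bearing is within about 2 mm of the crossing. The neighbours' centres are about 74 mm (both halves), 69.5 mm (tin) and 50 mm (pick) from it. That leaves roughly 33–35 mm of clear mat on each side. Both halves and the tin are still the right way up, and the arm was clear of everything. The oil bottle and the complete yo-yo are where they started.

**Readings that disagreed:**
- **Tin:** the network put its origin about 5 mm nearer than planned. Measuring its lid gave 68 mm in the wrist view and the top-view mask gave 69 mm, so I left it.
- **Distant cameras:** several of their network readings were off by up to about 2 cm, and two named the wrong object. I went by the wrist measurements and the clear top picture instead.

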